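Draw a railing picket up to its rail and hold it for tacking

ROBOT

A 6-joint arm with a two-finger parallel gripper is mounted at the origin on the work surface. World frame = base frame: x ahead of the robot, y to its left, z up, the work surface at z = 0. Lengths are in m, angles in rad, forces in N, time in s.
With the tool pointing down it reaches from about 0.3 to 0.875 m from the base axis. Payload 6.4 kg.
Tool frame: the origin (TCP) lies between the finger pads; the fingertips stand 11 mm ahead of it and the grasp point (between the pads) lies 8 mm behind it; z points along the fingers, y is the line along which they close (so a half turn about z gives the same grasp; the last joint's range is limited). The gripper opens to 88 mm and grips with 3 to 60 N. Pads are 18 mm wide; open, the fingers measure 123 mm over their backs; the gripper's body (75 mm by 187 mm) begins 45 mm behind the grasp point.
Start: joints at [0.998, 0.181, 1.607, -0, 1.354, -0.206], TCP at [0.206, 0.537, 0.25] pointing down, gripper open.
Joint ranges: [-2.99, 2.99], [-0.89, 2.07], [0.3, 2.58], [-1.14, 4.28], [0, 2.63], [-3.12, 3.12]. Speed limits (rad/s): [2.57, 2.57, 3.01, 3.14, 3.14, 3.14].

INTERFACE

Orientations are given as a 3x3 rotation matrix whose columns are the frame's x, y, z axes.
In Python, from workcell import manip gives the robot as it stands.
- The arm moves only by the tool send_rows, never from a script. Its argument "motion" is a list of rows, each a list of 7 numbers: the shift along the tool's x, y, z scaled (see below), then the turn, a rotation vector about the tool's x, y, z scaled (see below), then the opening, from 0 (shut) to 1 (fully open). A call has 1 to 10 rows; each row is the pose to reach, as a shift and turn from the pose commanded when the call began, along the tool's axes at that moment, turning the shorter way round; what a row does not reach only later rows make up. The controller multiplies each number of a shift by 0.1 m and each number of a turn by 180 degrees. A row lasts 1/12 s, in which the tool goes at most 41.7 mm and 7.16 degrees, less where a joint would pass 70% of its speed; a pose out of reach is approached as far as the arm can. A call with a number of a shift or a turn outside -1 to 1 is refused whole. A call with a gripper value outside its range is refused whole. The fingers move at their own pace and stop on an object; the grip force is fixed at half the most. Time passes only in rows, so rows that repeat a pose let the fingers close. It gives the time, the measured TCP pose, the force, the opening and the grip force at its end, in the units of the state.
- manip.read_state(): the state, without advancing time (a new reading comes with each control period).
- manip.read_camera(name): name is "scene" or "top" or "wrist"; returns a dict with "pixels" (400x640x3 uint8, red, green, blue), "fx", "fy", "cx", "cy" (pixels), "origin" and "attitude" of the camera in the world; the wrist camera has in their place "T_tool_cam" (4x4, takes a point from camera to tool coordinates, whose origin is the TCP and whose axes are the flange's). Camera axes: x right, y down, z forward; pixel columns grow to the right and rows downward; lengths in m; the calibration is good to about 2 mm. A picture is of the moment at which its call begins: read the wrist's pose just before it. There is no depth.
- manip.hand_in(): hands the job in; it is judged then, once.
The state is a dict: "time_s": time; "qpos": joint angles; "qd": joint speeds; "effort": joint torques, N m; "eef_pos": TCP position; "ee_rot": TCP orientation; "force": force on the tool from outside, world axes, zero at the start; "ft_torque": the same for the moment, N m; "opening": finger opening in m; "gripper_force": force on a finger pad.
Only numpy, scipy, OpenCV 4.12 (cv2) and the standard library are available. Lean on these libraries where they do the work, as an engineer would, in place of code of your own. Each camera call takes 0.05 s, during which the arm holds its last target. There are 200 camera calls.

TASK

On the welding table a small window-box guard stands clamped in its jig: two of its three pickets are already tacked with their collars tight under the top rail, the third has dropped down into its bore in the bottom rail. Take hold of the dropped picket where it sticks out above the top rail, draw it straight up, without wrenching it in its holes or letting it drop back, until you feel its collar come up against the underside of the top rail, and hold it there with a light upward pull, leaving the other things on the table where they are. The program finishes while still holding it, ready for the welder to tack it.

Things in the scene. Friction and masses are not known exactly. Their poses are not given: they have to be found in the camera images.
- picket_centre (a point): the loose (dropped) picket, a plain round bare steel bar 14 mm in diameter and 235 mm long, standing upright, mass about 0.3 to 0.5 kg. This point is on its axis half-way up, 117.5 mm above its flat foot and 117.5 mm below its tip; z runs up along the picket. The top 18 mm is a pencil point, below that the bar is a plain cylinder. At the start its foot rests on the floor of its bore and its tip stands 71 to 87 mm above the top face of the top rail
- picket: the same loose picket; origin at the centre of its foot, z up along it. It slides freely but snugly in its two holes: a few newtons of drag when pulled straight, more when pulled askew; let go, it drops back
- collar_top (a point): centre of the flat upper face of the loose picket's collar, a turned knuckle 30 mm in diameter and 22 mm tall fixed round the bar; this face is 126 mm above the foot. It must come up against the underside of the top rail; at the start it is 12 to 28 mm below it
- top_rail: the guard's top rail: a level flat bar 400 mm long (along its y), 40 mm wide, 10 mm thick, fixed, with three upright through holes of 15.5 mm on its centre line at y = -120, 0 and +120 mm, one picket through each. Origin at the centre of its underside; z up. A small C-clamp at each end (y = +-188 mm) ties it to a jig upright; the clamps reach 4 mm above its top face at most and 85 mm out to -x. The rail's height differs from job to job
- rail_underside (a point): centre of the underside of the top rail (its origin)
- frame: the fixed lower part: bottom rail 40 x 400 x 40 mm (long along y), standing on two jig feet, its top face 48 mm above the table, with three blind bores of 15.5 mm, 36 mm deep (floor 12 mm above the table), straight below the holes of the top rail; two C-scrolls stand on it between the pickets. At each end (y = +-202 mm) a steel angle upright 200 mm tall. Origin on the table under the rail's centre, z up
- tacked_a_tip (a point): tip of one tacked picket (same shape as the loose one, fixed, in another hole, 120 or 240 mm from the loose picket); it stands 12 to 28 mm higher than the loose picket's tip at the start
- tacked_b_tip (a point): tip of the other tacked picket, likewise
- pliers: bystander: black-handled pliers lying flat on the table, 200 mm long, 17 mm thick
- magnet: bystander: flat triangular welding magnet, legs 95 mm, 16 mm thick, lying on the table
- horseshoe: bystander: a horseshoe lying flat, about 120 mm across, 8 mm thick
- offcut: bystander: rusty angle-iron offcut 110 x 50 mm, 50 mm tall
- hammer: bystander: hammer with a wooden handle, 280 mm long, lying on the table
- wire_brush: bystander: wire brush with a wooden handle, 240 mm long, lying on the table
- tape: bystander: black tape measure 70 x 36 x 66 mm standing on the table
Mind the look-alikes: they are no part of the job. What is shaped like the picket but pink, red or turquoise is not meant.

How it is judged:
On the way:
1. the dropped picket is held in the fingers and has been drawn up off the floor of its bore (contact force between picket and the fingers above 3 N and distance of picket_centre from where it was at the start of the episode above 0.005 m), for 0.1 s.
At the end, for the whole second after the job is handed in: the loose picket is held by the fingers (over 3 N), upright within 2 degrees and still, its collar against the underside of the top rail (within 3 mm, pulled up against the rail with 2 to 30 N), its foot free in the bottom bore (side force under 20 N) (contact force between picket and the fingers above 3 N and contact force between picket and top_rail between 2 and 30 N and z of collar_top in the frame of rail_underside above -0.003 m and contact force between picket and frame below 20 N and angle between picket_centre's own z axis and vertical below 0.035 rad and linear speed of picket below 0.01 m/s); the arm keeps its last pose, push and grip.
It fails at once if the picket is wrenched against the top rail (over 60 N) (contact force between picket and top_rail above 60 N).
It fails at once if the picket is wrenched in its bottom bore (over 60 N) (contact force between picket and frame above 60 N).
It fails at once if the picket is let drop or jerked (moves faster than 0.35 m/s) (linear speed of picket above 0.35 m/s).
It fails at once if another thing on the table is disturbed (moved over 20 mm) (distance of any of pliers, magnet, horseshoe, offcut, hammer, wire_brush, tape from where it was at the start of the episode above 0.02 m).
It also fails if it takes over 42 s, if anything falls off the work surface, if the arm or the gripper's body presses on something with over 40 N, if the wrist force passes 120 N, or if a joint passes its speed limit or range.

## Working session

There is one attempt and no reset: what is moved stays moved. The work goes in short steps, Python scripts to look and compute and a tool call to move; the robot and the scene stay as the last step left them, time stands still between calls to the robot, and variables do not carry over. Pictures are saved under pics/ and viewed, at most 10 in all, crops included, and the job is handed in when it is done.

Besides the shell and the picture viewer there is one more tool, called after "Emit:" by a JSON object that holds its "api" and its "payload". send_rows: Moves the arm, as the interface text tells. Shifts and turns lie within -1 to 1; 1 stands for 0.1 m of shift or 180 degrees of turn. Its arguments: {"type":"object","properties":{"motion":{"type":"array"}},"required":["motion"]}

```bash
mkdir -p pics; cat > h.py <<'E'
from workcell import manip
import numpy as np, cv2
def snap(n,f):
    s=manip.read_state(); c=manip.read_camera(n); cv2.imwrite('pics/'+f,c['pixels'][:,:,::-1])
    d={k:np.array(v) for k,v in c.items() if k!='pixels'}
    if n=='wrist':
        T=np.array(c['T_tool_cam']);R=np.array(s['ee_rot']);d['origin']=np.array(s['eef_pos'])+R@T[:3,3];d['attitude']=R@T[:3,:3]
    np.savez('pics/'+f+'.npz',**d); return c
def ray(f,u,v):
    d=np.load('pics/'+f+'.npz'); A=d['attitude']
    r=A@np.array([(u-d['cx'])/d['fx'],(v-d['cy'])/d['fy'],1]); return d['origin'],r/np.linalg.norm(r)
def tri(*o):
    M=np.zeros((3,3));b=np.zeros(3);rs=[ray(*q) for q in o]
    for p,r in rs: P=np.eye(3)-np.outer(r,r);M+=P;b+=P@p
    x=np.linalg.solve(M,b); return x,[np.linalg.norm(np.cross(x-p,r)) for p,r in rs]
def atz(f,u,v,z):
    p,r=ray(f,u,v); return p+r*(z-p[2])/r[2]
E
python3 - <<'E'
from h import *
for n in('scene','top','wrist'):
    c=snap(n,n+'1.png'); d=np.load(f'pics/{n}1.png.npz'); print(n,d['origin'],d['attitude'].round(3).tolist(),d['fx'])
s=manip.read_state();print(s)
a=[cv2.imread(f'pics/{n}1.png') for n in('scene','top')]
E
```

```text
scene [ 1.18383291 -0.58185517  1.39488339] [[0.67, 0.62, -0.409], [0.742, -0.553, 0.378], [0.008, -0.557, -0.83]] 511.9792246760721
top [ 0.41214562 -0.03352186  1.39722315] [[0.026, -0.991, 0.128], [-1.0, -0.025, 0.01], [-0.006, -0.128, -0.992]] 413.6015195083094
wrist [0.1393366  0.56270234 0.3834002 ] [[0.36, 0.896, 0.261], [0.933, -0.346, -0.101], [-0.001, 0.279, -0.96]] 294.1223486448709
{'time_s': 0.15, 'qpos': array([ 9.97676396e-01,  1.81386631e-01,  1.60774762e+00,  1.22147646e-05,
        1.35381142e+00, -2.06298815e-01]), 'qd': array([ 0.00121922, -0.00223108, -0.00256267,  0.00034463,  0.00133538,
        0.00221081]), 'effort': array([ 8.60155105e-04, -4.34231973e+01, -3.42176628e+01,  7.02422485e-02,
        3.55832989e-02, -7.15986971e-05]), 'eef_pos': array([0.20598858, 0.53642168, 0.24902279]), 'ee_rot': array([[-9.33471113e-01,  3.58651820e-01, -7.43705321e-04],
       [ 3.58652474e-01,  9.33470474e-01, -1.13035657e-03],
       [ 2.88822517e-04, -1.32188696e-03, -9.99999085e-01]]), 'force': array([-0.44986106, -0.20911915,  0.70286621]), 'ft_torque': array([ 0.01824148, -0.03391826, -0.04405565]), 'gripper_force': 0.0, 'opening': 0.08823685735064135}
```

View pics/scene1.png

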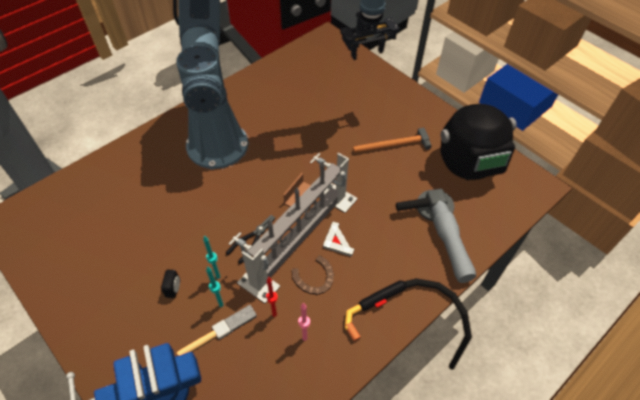

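View pics/top1.png

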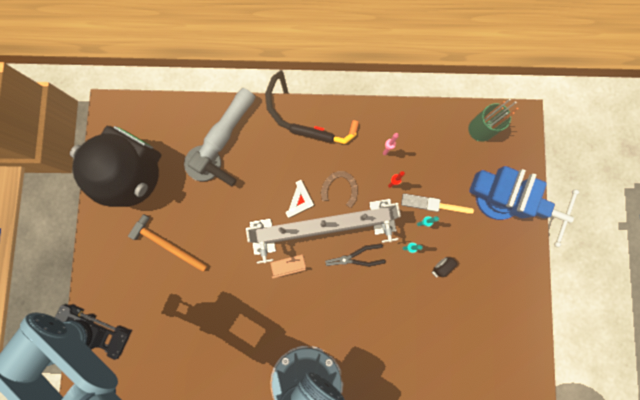

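The guard lies at about (325,225) in the top view and (295,215) in the scene view. The pink, red and turquoise pickets next to it are decoys. I'll enlarge both views to find the dropped picket.

```bash
python3 - <<'E'
import cv2,numpy as np
a=cv2.imread('pics/scene1.png')[140:300,220:370]; b=cv2.imread('pics/top1.png')[190:270,240:410]
cv2.imwrite('pics/c1.png',cv2.resize(a,None,fx=3.75,fy=3.75,interpolation=cv2.INTER_CUBIC))
cv2.imwrite('pics/c2.png',cv2.resize(b,None,fx=4.7,fy=4.7,interpolation=cv2.INTER_CUBIC))
E
```

```text
(no output)
```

View pics/c1.png

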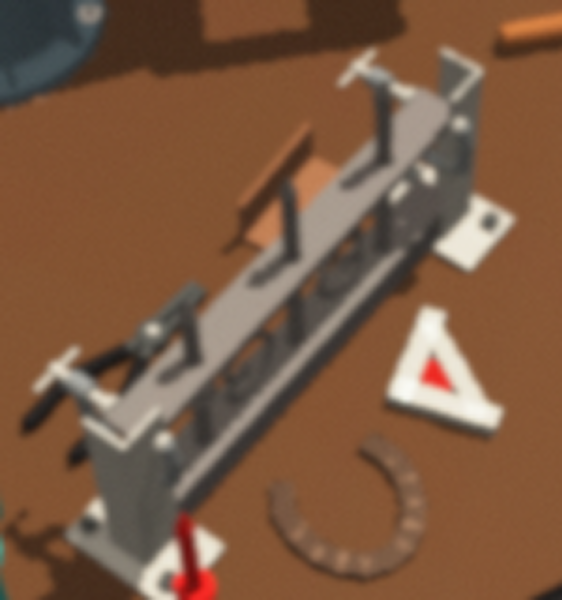

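View pics/c2.png

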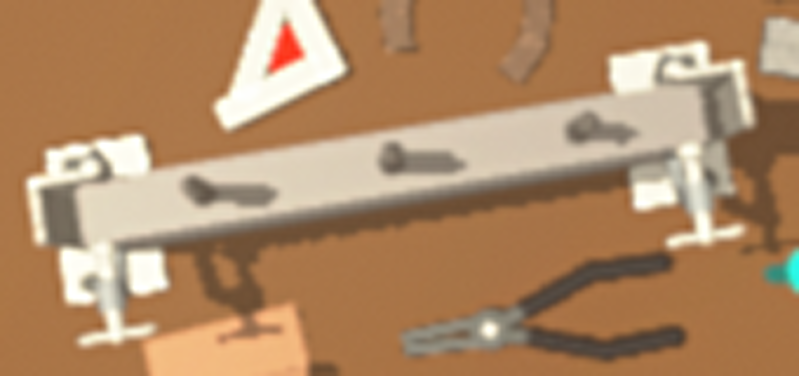

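Scene crop: the grey pickets have tips at (188,310), (288,185) and (380,80), and stand about 52, 72 and 82 px above the rail. The nearest one, towards −y and on the right in the top view at (582,125), is the shortest even though it is closest to the camera. Its shadow is the shortest too, so it is the dropped one. The other two are tacked.

```bash
python3 - <<'E'
from h import *
S=lambda u,v:('scene1.png',220+u/3.75,140+v/3.75)
T=lambda u,v:('top1.png',240+u/4.7,190+v/4.7)
for n,s,t in[('loose',(186,310),(577,122)),('mid',(287,185),(386,148)),('far',(379,80),(190,182))]: print(n,tri(S(*s),T(*t)))
# rail height guess via bases
for n,s,t in[('loose base',(193,362),(588,134)),('mid b',(291,257),(397,162)),('far b',(384,162),(207,193))]: print(n,tri(S(*s),T(*t)))
E
```

```text
loose (array([ 0.52212114, -0.15421186,  0.22759903]), [np.float64(0.0006030657620881102), np.float64(0.0006030657620880577)])
mid (array([ 0.50144253, -0.03885421,  0.25695115]), [np.float64(0.00010731995009666084), np.float64(0.00010731995009655955)])
far (array([0.47793979, 0.07462939, 0.26764484]), [np.float64(3.6748557758877815e-05), np.float64(3.6748557758817256e-05)])
loose base (array([ 0.52400891, -0.16254669,  0.16658094]), [np.float64(0.00554800251155081), np.float64(0.005548002511550817)])
mid b (array([ 0.50190246, -0.04340076,  0.16825012]), [np.float64(0.0036401970688845174), np.float64(0.0036401970688846826)])
far b (array([0.47917005, 0.07611086, 0.16512003]), [np.float64(0.0032650841937561658), np.float64(0.003265084193756168)])
```

Emit:
{"api": "send_rows", "payload": {"motion": [[-0.2, -0.2, -0.4, 0, 0, 0, 1], [-0.45, -0.45, -0.6, 0, 0, 0, 1], [-0.7, -0.7, -0.8, 0, 0, 0, 1], [-0.9, -0.9, -0.8, 0, 0, 0, 1]]}}

```text
time_s: 0.48
eef_pos: [0.2592, 0.4202, 0.3337]
ee_rot: [[-0.934, 0.358, 0.004], [0.358, 0.934, 0.004], [-0.003, 0.005, -1.0]]
force: [0.7, -0.9, 0.3]
opening: 0.0882
gripper_force: 0.0
```

Emit:
{"api": "send_rows", "payload": {"motion": [[-0.25, -0.25, 0, 0, 0, 0, 1], [-0.5, -0.5, 0, 0, 0, 0, 1], [-0.75, -0.75, 0, 0, 0, 0, 1], [-0.9, -0.9, 0, 0, 0, 0, 1]]}}

```text
time_s: 0.82
eef_pos: [0.3103, 0.3017, 0.3296]
ee_rot: [[-0.933, 0.36, 0.0], [0.36, 0.933, -0.001], [-0.001, -0.001, -1.0]]
force: [-0.1, -0.4, 0.3]
opening: 0.0882
gripper_force: 0.0
```

Emit:
{"api": "send_rows", "payload": {"motion": [[-0.25, -0.25, 0, 0, 0, 0, 1], [-0.5, -0.5, 0, 0, 0, 0, 1], [-0.75, -0.75, 0, 0, 0, 0, 1], [-0.9, -0.9, 0, 0, 0, 0, 1]]}}

```text
time_s: 1.15
eef_pos: [0.362, 0.1854, 0.3296]
ee_rot: [[-0.933, 0.36, 0.0], [0.36, 0.933, -0.001], [-0.001, -0.001, -1.0]]
force: [-0.3, 0.1, 0.9]
opening: 0.0882
gripper_force: 0.0
```

Emit:
{"api": "send_rows", "payload": {"motion": [[-0.25, -0.25, 0, 0, 0, 0, 1], [-0.5, -0.5, 0, 0, 0, 0, 1], [-0.75, -0.75, 0, 0, 0, 0, 1], [-0.9, -0.9, 0, 0, 0, 0, 1]]}}

```text
time_s: 1.48
eef_pos: [0.4138, 0.0689, 0.3296]
ee_rot: [[-0.933, 0.36, 0.0], [0.36, 0.933, -0.001], [-0.0, -0.001, -1.0]]
force: [-0.1, 0.2, -0.5]
opening: 0.088
gripper_force: 0.0
```

Emit:
{"api": "send_rows", "payload": {"motion": [[-0.25, -0.25, 0, 0, 0, 0, 1], [-0.5, -0.5, 0, 0, 0, 0, 1], [-0.75, -0.75, 0, 0, 0, 0, 1], [-0.9, -0.9, 0, 0, 0, 0, 1]]}}

```text
time_s: 1.82
eef_pos: [0.4656, -0.0476, 0.3294]
ee_rot: [[-0.933, 0.36, -0.0], [0.36, 0.933, -0.001], [-0.0, -0.001, -1.0]]
force: [0.5, 0.5, 0.0]
opening: 0.0884
gripper_force: 0.0
```

Emit:
{"api": "send_rows", "payload": {"motion": [[-0.2, -0.2, 0, 0, 0, 0.03, 1], [-0.4, -0.4, 0, 0, 0, 0.06, 1], [-0.6, -0.6, 0, 0, 0, 0.1, 1], [-0.75, -0.75, 0, 0, 0, 0.14, 1], [-0.9, -0.9, 0, 0, 0, 0.18, 1], [-0.9, -0.9, 0, 0, 0, 0.22, 1], [-0.9, -0.9, 0, 0, 0, 0.25, 1], [-0.9, -0.9, 0, 0, 0, 0.29, 1], [-0.9, -0.9, 0, 0, 0, 0.32, 1], [-0.9, -0.9, 0, 0, 0, 0.32, 1]]}}

```text
time_s: 2.65
eef_pos: [0.5165, -0.161, 0.3293]
ee_rot: [[-0.194, 0.981, -0.001], [0.981, 0.194, 0.0], [0.0, -0.001, -1.0]]
force: [-0.2, -0.1, -0.1]
opening: 0.0883
gripper_force: 0.0
```

```bash
python3 - <<'E'
from h import *
c=snap('wrist','w1.png'); im=cv2.imread('pics/w1.png'); 
d=np.load('pics/w1.png.npz');print(d['origin'],manip.read_state()['eef_pos'])
for z in(.247,.167):
  q=d['attitude'].T@(np.array([.522,-.158,z])-d['origin']);print(d['fx']*q[0]/q[2]+d['cx'],d['fy']*q[1]/q[2]+d['cy'])
cv2.imwrite('pics/w1b.png',cv2.resize(im,(800,500)))
E
```

```text
[ 0.50331174 -0.08987437  0.46382683] [ 0.51647937 -0.16092614  0.32940173]
327.840111947335 210.1862073573041
326.138765219377 186.3113013739311
```

View pics/w1b.png

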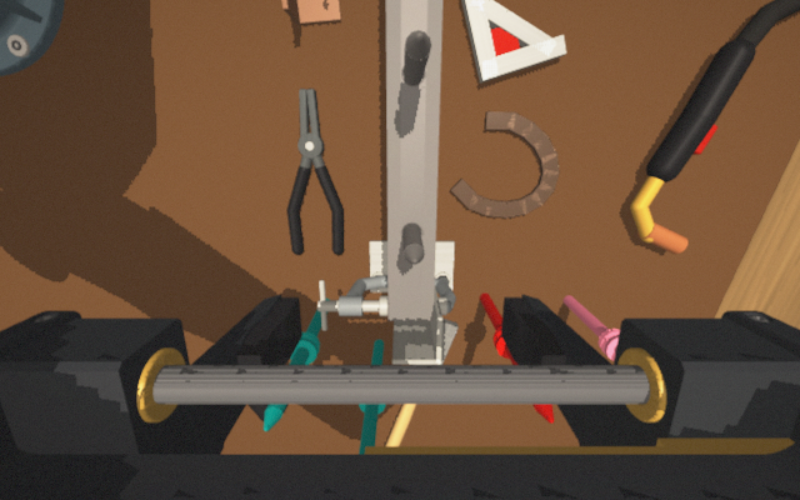

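The wrist view shows the dropped picket just above the near clamp, with its tip at about (415,260) and its base at about (411,230) in the enlarged image. The tacked middle picket is at (415,45). The rail runs straight up the picture, so the yaw is right.

```bash
python3 - <<'E'
from h import *
a=cv2.imread('pics/w1.png')[160:240,290:370]
cv2.imwrite('pics/w1c.png',cv2.resize(a,None,fx=7,fy=7,interpolation=cv2.INTER_CUBIC))
print(atz('w1.png',332,208,.247),atz('w1.png',329,187,.167))
E
```

```text
[ 0.52480259 -0.1556403   0.247     ] [ 0.52505503 -0.15814778  0.167     ]
```

View pics/w1c.png

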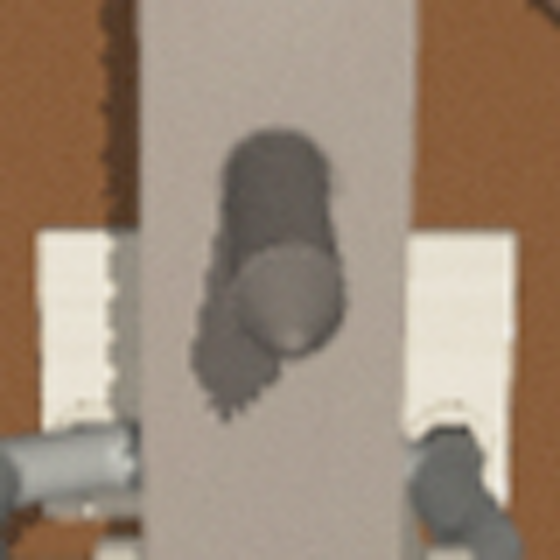

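```bash
python3 - <<'E'
from h import *
print(atz('w1.png',332,209,.247),atz('w1.png',331.1,202.4,.229),atz('w1.png',329.3,185.9,.167))
s=manip.read_state(); R=np.array(s['ee_rot']);print(R.T@(np.array([.525,-.157,.202])-s['eef_pos']))
E
```

```text
[ 0.524967   -0.15643497  0.247     ] [ 0.52486076 -0.15645595  0.229     ] [ 0.52512607 -0.15694153  0.167     ]
[0.00210124 0.00918838 0.12739849]
```

Emit:
{"api": "send_rows", "payload": {"motion": [[0.02, 0.09, 0.1, 0, 0, 0, 1], [0.02, 0.09, 0.3, 0, 0, 0, 1], [0.02, 0.09, 0.5, 0, 0, 0, 1], [0.02, 0.09, 0.7, 0, 0, 0, 1], [0.02, 0.09, 0.9, 0, 0, 0, 1], [0.02, 0.09, 1.0, 0, 0, 0, 1], [0.02, 0.09, 1.0, 0, 0, 0, 1]]}}

```text
time_s: 3.28
eef_pos: [0.5238, -0.1561, 0.2264]
ee_rot: [[-0.199, 0.98, -0.005], [0.98, 0.199, 0.003], [0.004, -0.004, -1.0]]
force: [-1.5, 0.6, 0.5]
opening: 0.0878
gripper_force: 0.0
```

Emit:
{"api": "send_rows", "payload": {"motion": [[0, 0, 0.1, 0, 0, 0, 0.7], [0, 0, 0.2, 0, 0, 0, 0.4], [0, 0, 0.27, 0, 0, 0, 0.3], [0, 0, 0.27, 0, 0, 0, 0.3], [0, 0, 0.27, 0, 0, 0, 0.3]]}}

```text
time_s: 3.7
eef_pos: [0.525, -0.1572, 0.2025]
ee_rot: [[-0.197, 0.98, -0.0], [0.98, 0.197, 0.0], [0.0, -0.0, -1.0]]
force: [-0.3, 0.2, -0.3]
opening: 0.0568
gripper_force: 0.0
```

Emit:
{"api": "send_rows", "payload": {"motion": [[0, 0, 0, 0, 0, 0, 0.25], [0, 0, 0, 0, 0, 0, 0.25], [0, 0, 0, 0, 0, 0, 0.25], [0, 0, 0, 0, 0, 0, 0.25], [0, 0, 0, 0, 0, 0, 0.22], [0, 0, 0, 0, 0, 0, 0.2]]}}

```text
time_s: 4.2
eef_pos: [0.5251, -0.1573, 0.2029]
ee_rot: [[-0.197, 0.98, 0.0], [0.98, 0.197, -0.0], [-0.0, 0.0, -1.0]]
force: [-0.3, 0.4, -0.5]
opening: 0.018
gripper_force: 0.0
```

```bash
python3 - <<'E'
from h import *
s=manip.read_state();print(s['opening'],s['force'])
a=snap('wrist','w2.png')['pixels'][150:400,200:440,::-1]
cv2.imwrite('pics/w2b.png',cv2.resize(a,None,fx=2.4,fy=2.4,interpolation=cv2.INTER_CUBIC))
E
```

```text
0.017982596713394895 [-0.29929482  0.3916329  -0.5338541 ]
```

View pics/w2b.png

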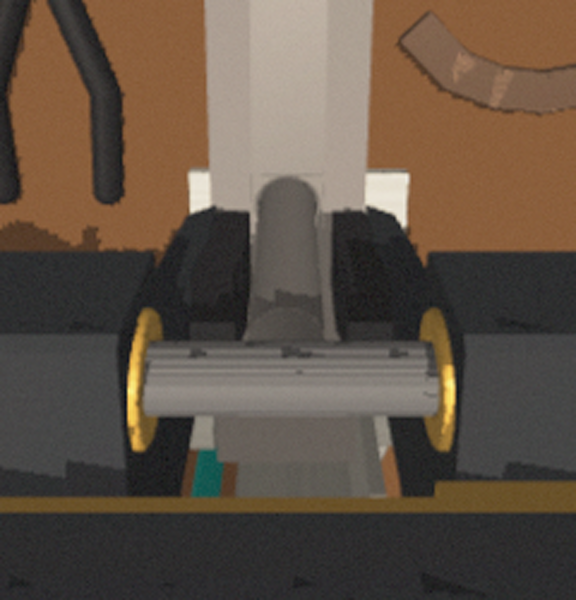

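The picket stands between the pads with a slightly wider gap on the right (finger centre about 290, picket about 286). I'll shift about 1 mm towards −y, then close.

Emit:
{"api": "send_rows", "payload": {"motion": [[0, -0.01, 0, 0, 0, 0, 0.2], [0, -0.01, 0, 0, 0, 0, 0.18], [0, -0.01, 0, 0, 0, 0, 0.17], [0, -0.01, 0, 0, 0, 0, 0.16], [0, -0.01, 0, 0, 0, 0, 0.14], [0, -0.01, 0, 0, 0, 0, 0.1]]}}

```text
time_s: 4.75
eef_pos: [0.5241, -0.1574, 0.2027]
ee_rot: [[-0.197, 0.98, -0.0], [0.98, 0.197, 0.0], [0.0, -0.0, -1.0]]
force: [0.7, -0.4, 0.2]
opening: 0.0133
gripper_force: 30.0
```

Emit:
{"api": "send_rows", "payload": {"motion": [[0, 0, 0, 0, 0, 0, 0], [0, 0, 0, 0, 0, 0, 0], [0, 0, 0, 0, 0, 0, 0]]}}

```text
time_s: 5.0
eef_pos: [0.5241, -0.1574, 0.2027]
ee_rot: [[-0.197, 0.98, -0.0], [0.98, 0.197, -0.0], [-0.0, -0.0, -1.0]]
force: [-0.0, -0.4, -0.6]
opening: 0.0131
gripper_force: 30.0
```

Emit:
{"api": "send_rows", "payload": {"motion": [[0, 0, -0.01, 0, 0, 0, 0], [0, 0, -0.02, 0, 0, 0, 0], [0, 0, -0.03, 0, 0, 0, 0], [0, 0, -0.04, 0, 0, 0, 0], [0, 0, -0.05, 0, 0, 0, 0], [0, 0, -0.06, 0, 0, 0, 0], [0, 0, -0.07, 0, 0, 0, 0], [0, 0, -0.08, 0, 0, 0, 0], [0, 0, -0.09, 0, 0, 0, 0], [0, 0, -0.1, 0, 0, 0, 0]]}}

```text
time_s: 5.83
eef_pos: [0.5241, -0.1574, 0.2129]
ee_rot: [[-0.197, 0.98, 0.0], [0.98, 0.197, -0.0], [-0.0, 0.0, -1.0]]
force: [0.7, -0.1, -4.3]
opening: 0.0125
gripper_force: 30.0
```

Emit:
{"api": "send_rows", "payload": {"motion": [[0, 0, -0.005, 0, 0, 0, 0], [0, 0, -0.01, 0, 0, 0, 0], [0, 0, -0.015, 0, 0, 0, 0], [0, 0, -0.02, 0, 0, 0, 0], [0, 0, -0.025, 0, 0, 0, 0], [0, 0, -0.025, 0, 0, 0, 0]]}}

```text
time_s: 6.33
eef_pos: [0.5241, -0.1575, 0.2153]
ee_rot: [[-0.197, 0.98, 0.0], [0.98, 0.197, -0.0], [-0.0, 0.0, -1.0]]
force: [0.2, 0.5, -3.3]
opening: 0.0127
gripper_force: 30.0
```

Emit:
{"api": "send_rows", "payload": {"motion": [[0, 0, -0.005, 0, 0, 0, 0], [0, 0, -0.01, 0, 0, 0, 0], [0, 0, -0.015, 0, 0, 0, 0], [0, 0, -0.02, 0, 0, 0, 0], [0, 0, -0.02, 0, 0, 0, 0]]}}

```text
time_s: 6.75
eef_pos: [0.5241, -0.1574, 0.2174]
ee_rot: [[-0.197, 0.98, 0.0], [0.98, 0.197, -0.0], [-0.0, 0.0, -1.0]]
force: [-0.3, -0.2, -4.1]
opening: 0.0129
gripper_force: 30.0
```

Emit:
{"api": "send_rows", "payload": {"motion": [[0, 0, -0.005, 0, 0, 0, 0], [0, 0, -0.01, 0, 0, 0, 0], [0, 0, -0.015, 0, 0, 0, 0], [0, 0, -0.015, 0, 0, 0, 0], [0, 0, -0.015, 0, 0, 0, 0]]}}

```text
time_s: 7.17
eef_pos: [0.5241, -0.1574, 0.2188]
ee_rot: [[-0.197, 0.98, 0.0], [0.98, 0.197, -0.0], [-0.0, 0.0, -1.0]]
force: [-0.3, 0.7, -3.2]
opening: 0.0129
gripper_force: 30.0
```

Emit:
{"api": "send_rows", "payload": {"motion": [[0, 0, -0.005, 0, 0, 0, 0], [0, 0, -0.01, 0, 0, 0, 0], [0, 0, -0.01, 0, 0, 0, 0], [0, 0, -0.01, 0, 0, 0, 0]]}}

```text
time_s: 7.5
eef_pos: [0.5241, -0.1574, 0.2198]
ee_rot: [[-0.197, 0.98, 0.0], [0.98, 0.197, -0.0], [-0.0, 0.0, -1.0]]
force: [0.2, 0.3, -3.4]
opening: 0.0132
gripper_force: 30.0
```

Emit:
{"api": "send_rows", "payload": {"motion": [[0, 0, -0.005, 0, 0, 0, 0], [0, 0, -0.01, 0, 0, 0, 0], [0, 0, -0.01, 0, 0, 0, 0], [0, 0, -0.01, 0, 0, 0, 0]]}}

```text
time_s: 7.83
eef_pos: [0.5241, -0.1575, 0.2208]
ee_rot: [[-0.197, 0.98, 0.0], [0.98, 0.197, -0.0], [-0.0, 0.0, -1.0]]
force: [0.3, -0.5, -3.5]
opening: 0.0128
gripper_force: 30.0
```

Emit:
{"api": "send_rows", "payload": {"motion": [[0, 0, -0.005, 0, 0, 0, 0], [0, 0, -0.01, 0, 0, 0, 0], [0, 0, -0.01, 0, 0, 0, 0], [0, 0, -0.01, 0, 0, 0, 0]]}}

```text
time_s: 8.17
eef_pos: [0.5241, -0.1575, 0.2218]
ee_rot: [[-0.197, 0.98, 0.0], [0.98, 0.197, -0.0], [-0.0, 0.0, -1.0]]
force: [-0.2, -0.2, -2.3]
opening: 0.0129
gripper_force: 30.0
```

Emit:
{"api": "send_rows", "payload": {"motion": [[0, 0, -0.005, 0, 0, 0, 0], [0, 0, -0.01, 0, 0, 0, 0], [0, 0, -0.01, 0, 0, 0, 0], [0, 0, -0.01, 0, 0, 0, 0]]}}

```text
time_s: 8.5
eef_pos: [0.5241, -0.1574, 0.2228]
ee_rot: [[-0.197, 0.98, 0.0], [0.98, 0.197, -0.0], [-0.0, 0.0, -1.0]]
force: [0.4, 1.0, -4.1]
opening: 0.0132
gripper_force: 30.0
```

Emit:
{"api": "send_rows", "payload": {"motion": [[0, 0, -0.005, 0, 0, 0, 0], [0, 0, -0.01, 0, 0, 0, 0], [0, 0, -0.01, 0, 0, 0, 0], [0, 0, -0.01, 0, 0, 0, 0]]}}

```text
time_s: 8.83
eef_pos: [0.5239, -0.1573, 0.2233]
ee_rot: [[-0.197, 0.98, -0.001], [0.98, 0.197, 0.0], [0.0, -0.0, -1.0]]
force: [1.0, 0.0, -8.0]
opening: 0.0129
gripper_force: 30.0
```

Emit:
{"api": "send_rows", "payload": {"motion": [[0, 0, -0.003, 0, 0, 0, 0], [0, 0, -0.005, 0, 0, 0, 0], [0, 0, -0.005, 0, 0, 0, 0], [0, 0, -0.005, 0, 0, 0, 0]]}}

```text
time_s: 9.17
eef_pos: [0.5237, -0.1572, 0.2233]
ee_rot: [[-0.197, 0.98, -0.001], [0.98, 0.197, 0.001], [0.001, -0.001, -1.0]]
force: [2.7, -1.4, -13.6]
opening: 0.0131
gripper_force: 30.0
```

The collar has seated: z has stopped at 0.2233 and the pull has risen about 10 N above the weight. I'll hold briefly to check it is steady.

Emit:
{"api": "send_rows", "payload": {"motion": [[0, 0, 0, 0, 0, 0, 0], [0, 0, 0, 0, 0, 0, 0], [0, 0, 0, 0, 0, 0, 0], [0, 0, 0, 0, 0, 0, 0], [0, 0, 0, 0, 0, 0, 0], [0, 0, 0, 0, 0, 0, 0], [0, 0, 0, 0, 0, 0, 0], [0, 0, 0, 0, 0, 0, 0]]}}

```text
time_s: 9.83
eef_pos: [0.5237, -0.1572, 0.2234]
ee_rot: [[-0.197, 0.98, -0.001], [0.98, 0.197, 0.001], [0.001, -0.001, -1.0]]
force: [5.0, -1.3, -23.9]
opening: 0.013
gripper_force: 30.0
```

```bash
python3 - <<'E'
from h import *
s=manip.read_state();print(s['force'],s['eef_pos'],s['ft_torque'])
if -22<s['force'][2]<-8: print(manip.hand_in())
E
```

```text
[  4.99965952  -1.26239165 -23.94297112] [ 0.52366979 -0.15719573  0.22340418] [-0.26058824 -0.69626708 -0.02594556]
```

The force is still creeping up, which suggests integral action in the controller. I'll lower the commanded pose to about the measured one so the pull settles.

Emit:
{"api": "send_rows", "payload": {"motion": [[0, 0, 0.008, 0, 0, 0, 0], [0, 0, 0.008, 0, 0, 0, 0], [0, 0, 0.008, 0, 0, 0, 0]]}}

```text
time_s: 10.08
eef_pos: [0.5239, -0.1573, 0.2234]
ee_rot: [[-0.197, 0.98, -0.001], [0.98, 0.197, 0.0], [0.0, -0.0, -1.0]]
force: [1.8, -0.1, -20.2]
opening: 0.0129
gripper_force: 30.0
```

Emit:
{"api": "send_rows", "payload": {"motion": [[0, 0, 0.001, 0, 0, 0, 0], [0, 0, 0.001, 0, 0, 0, 0], [0, 0, 0.001, 0, 0, 0, 0], [0, 0, 0.001, 0, 0, 0, 0], [0, 0, 0.001, 0, 0, 0, 0], [0, 0, 0.001, 0, 0, 0, 0]]}}

```text
time_s: 10.58
eef_pos: [0.524, -0.1574, 0.2234]
ee_rot: [[-0.197, 0.98, -0.0], [0.98, 0.197, 0.0], [0.0, -0.0, -1.0]]
force: [-0.4, 0.0, -19.0]
opening: 0.013
gripper_force: 30.0
```

Emit:
{"api": "send_rows", "payload": {"motion": [[0, 0, 0, 0, 0, 0, 0], [0, 0, 0, 0, 0, 0, 0], [0, 0, 0, 0, 0, 0, 0], [0, 0, 0, 0, 0, 0, 0], [0, 0, 0, 0, 0, 0, 0], [0, 0, 0, 0, 0, 0, 0], [0, 0, 0, 0, 0, 0, 0], [0, 0, 0, 0, 0, 0, 0], [0, 0, 0, 0, 0, 0, 0], [0, 0, 0, 0, 0, 0, 0]]}}

```text
time_s: 11.42
eef_pos: [0.524, -0.1574, 0.2233]
ee_rot: [[-0.197, 0.98, -0.0], [0.98, 0.197, 0.0], [0.0, -0.0, -1.0]]
force: [0.0, 0.4, -16.5]
opening: 0.0133
gripper_force: 30.0
```

The pull is steady at about 16.5 N, of which roughly 13 N bears on the rail. It changes by only about 3 N per second and there is no side load, so I'm handing in.

```bash
python3 - <<'E'
from h import *
print(manip.read_state()['force']); print(manip.hand_in())
E
```

```text
[  0.01781644   0.43393045 -16.49332995]
the job is handed in; nothing more can be done
None
```

I drew the dropped picket up about 21 mm until its collar met the top rail. The arm is holding it there with about 13 N on the rail and almost no side force; the job is handed in, but no verdict was returned.

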